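# Bring the reference block under the swing-arm lamp

### The job

The lamp's arm hangs low over the coffee grading mat. Swing it away from the robot until no part of the lamp's arm or head is over the mat any more; then slide the bean reference block, flat on the bench and never lifted or tipped, onto the mat so that its long side lies flush against the stop rail, midway between the painted corner marks. Last, swing the lamp back so that its head is centred over the block, and leave the tray, the scale and the cup where they are.

Things in the scene. Friction and masses are not known exactly. Their poses are not given: they have to be found in the camera images.
- block: Bean reference block, the thing to slide: black block 150 (own x) x 110 (own y) x 32 mm high, about 0.4 kg, with six grey windows on top holding cast-in beans. Loose; too wide to grasp, so push its sides. Origin at the centre of its underside. Half a turn makes no difference. Starts on the robot's right of the mat, own x roughly along the mat's x.
- mat: Fixed thin dark mat 250 (own x, roughly away from the robot) x 210 mm (own y, to the robot's left), no step at its edge, origin at its centre. Aluminium stop rail 170 mm long along x, 12 mm high, 12 mm wide, its face to the block at y = +56 mm. White corner marks at x = +/-89 mm. Lamp stand fixed at y = +250 mm: foot 110 mm across, 22 mm post.
- place (a point): Point on the bench at the mat's centre, axes as the mat's: where the centre of the block's underside belongs. There, with its x along the mat's x (either way round), the block's long side is 1 mm from the rail, which counts as flush.
- lamp_hinge (a point): Point on the upright hinge axis of the lamp, at own y = +250 mm of the mat, at the height of the lamp's arm (180 mm above the bench).
- lamp_head (a point): Centre of the lamp's head, 250 mm from the hinge axis, 180 mm above the bench. The head is a flat white bar 130 mm along the arm, 50 mm wide, 18 mm thick.
- lamp_bar (a point): Point on the centre line of the lamp's arm, 140 mm from the hinge axis, 180 mm above the bench: a good place to push from either side. The arm is a level white bar 24 mm wide and 16 mm high, from the hinge to the head, which begins 185 mm from the hinge axis. Nothing is above it.
- lamp (a joint): Swing of the lamp's arm, rad. 0: it points along the mat's -y and the head is exactly over point place. Positive: the head moves to the mat's +x (away from the robot). Stops at -0.4 and 1.3; hinge friction (about 0.12 N m) holds it where it is left. From 0.9 up no part of arm or head is over the mat. Starts between -0.3 and 0.3.
- tray: Bystander: empty black sample tray 160 x 110 x 35 mm, loose, origin at the centre of its underside. Leave alone.
- scale: Bystander: grey pocket scale 130 x 80 x 21 mm with a steel plate, loose, origin at the centre of its underside. Leave alone.
- cup: Bystander: white cup 80 mm across, 90 mm high, loose, origin at the centre of its underside. Leave alone.
There are look-alikes about, which are no part of the job. Leave any blue, green or turquoise look-alike of the block alone.

How it is judged:
By the outcome, as a careful person would: the job done as asked, in the order asked, and still so for the second after the job is handed in, with the robot touching nothing.
It also fails if it takes over 72 s, if anything falls off the work surface, if the arm or the gripper's body presses on something with over 40 N, if the wrist force passes 120 N, or if a joint passes its speed limit or range.

### The arm

A 7-joint arm with a two-finger parallel gripper is mounted at the origin on the work surface. World frame = base frame: x ahead of the robot, y to its left, z up, the work surface at z = 0. Lengths are in m, angles in rad, forces in N, time in s.
With the tool pointing down it reaches from about 0.425 to 0.925 m from the base axis. Payload 6.8 kg.
Tool frame: the origin (TCP) lies at the very end of the fingers, on their centre line; the grasp point (between the pads) lies 19 mm behind it; z points along the fingers, y is the line along which they close (so a half turn about z gives the same grasp; the last joint's range is limited). The gripper opens to 88 mm and grips with 3 to 60 N. Pads are 20 mm wide; open, the fingers measure 115 mm over their backs; the gripper's body (75 mm by 178 mm) begins 61 mm behind the grasp point.
Start: joints at [-1.419, 0.477, 0.022, 1.555, -0.011, 1.109, -0.083], TCP at [0.173, 0.652, 0.223] pointing down, gripper open.
Joint ranges: [-2.96, 2.96], [-0.34, 2.1], [-1.41, 1.46], [0.24, 2.44], [-1.37, 4.51], [0.17, 1.92], [-2.96, 2.96]. Speed limits (rad/s): [2.39, 2.39, 3.14, 3.14, 3.14, 3.14, 3.14].

### API

Orientations are given as a unit quaternion [x, y, z, w].
In Python, from workcell import ctrl, capture gives the robot as it stands. The module is installed in compiled form; this text tells all that it offers.
- The arm moves only by the shell command python3 -m inch 'ROWS' [FORCE]. ROWS is JSON, a list of rows, each a list of 5 numbers: the closure, from -1 (fully open) to 1 (shut), then the shift along the tool's x, y, z each as a share of 8 cm, from -1 to 1, then the turn about the tool's z as a share of 2 pi rad, from -1 to 1. A call has exactly 5 rows; each row is the pose to reach, as a shift and turn from the pose commanded when the call began, along the tool's axes at that moment, turning the shorter way round; what a row does not reach only later rows make up. A row lasts 1/8 s, in which the tool goes at most 62.5 mm and 10.7 degrees, less where a joint would pass 70% of its speed; a pose out of reach is approached as far as the arm can. A call with a number of a shift or a turn outside -1 to 1 is refused whole. A call with a gripper value outside its range is refused whole. The fingers move at their own pace and stop on an object; FORCE is the grip in N (left out, the last holds). Time passes only in rows, so rows that repeat a pose let the fingers close, or fill a call up. It gives the time, the measured TCP pose, the force, the opening and the grip force at its end, in the units of the state.
- ctrl.get_state(): the state, without advancing time (a new reading comes with each control period).
- capture(name): name is "scene" or "top" or "wrist"; returns a dict with "frame" (420x560x3 uint8, red, green, blue), "camera_matrix" (3x3 intrinsics, pixels), "cam_to_world" (4x4, takes a point from camera to world coordinates); the wrist camera has in their place "mount" (4x4, takes a point from camera to tool coordinates, whose origin is the TCP and whose axes are the flange's). Camera axes: x right, y down, z forward; pixel columns grow to the right and rows downward; lengths in m; the calibration is good to about 2 mm. A picture is of the moment at which its call begins: read the wrist's pose just before it. There is no depth.
- ctrl.hand_in(): hands the job in; it is judged then, once.
The state is a dict: "time": time; "joint_positions": joint angles; "joint_velocities": joint speeds; "joint_efforts": joint torques, N m; "position": TCP position; "tool_rot": TCP orientation; "ft_force": force on the tool from outside, world axes, zero at the start; "ft_torque": the same for the moment, N m; "gripper_width": finger opening in m; "grip_force": force on a finger pad.
Only numpy, scipy, OpenCV 4.12 (cv2) and the standard library are available. Lean on these libraries where they do the work, as an engineer would, in place of code of your own. Each camera call takes 0.05 s, during which the arm holds its last target. There are 200 camera calls.

## Working session

There is one attempt and no reset: what is moved stays moved. The work goes in short steps, Python scripts to look and compute and a shell command to move; the robot and the scene stay as the last step left them, time stands still between calls to the robot, and variables do not carry over. Pictures are saved under pics/ and viewed, at most 10 in all, crops included, and the job is handed in when it is done.

```bash
mkdir -p pics; cat > h.py <<'E'
import numpy as np, cv2
from workcell import ctrl, capture
from scipy.spatial.transform import Rotation as R
def ray(c,u,v,z):
    K=np.array(c['camera_matrix']);T=np.array(c['cam_to_world'])
    d=T[:3,:3]@np.linalg.solve(K,[u,v,1.]);o=T[:3,3]
    return o+d*(z-o[2])/d[2]
def proj(c,p):
    K=np.array(c['camera_matrix']);T=np.array(c['cam_to_world'])
    q=K@(T[:3,:3].T@(np.array(p)-T[:3,3]));return q[:2]/q[2]
E
python3 - <<'E'
from h import *
s=ctrl.get_state();print({k:np.round(v,3) for k,v in s.items()})
for n in('scene','top'):
    c=capture(n);cv2.imwrite(f'pics/{n}0.png',c['frame'][:,:,::-1]);print(n,np.round(c['camera_matrix'],1),np.round(c['cam_to_world'],3))
    np.savez(n+'0.npz',**c)
E
```

```text
{'time': np.float64(0.0), 'joint_positions': array([-1.419,  0.478,  0.022,  1.556, -0.012,  1.109, -0.083]), 'joint_velocities': array([ 0.   ,  0.001, -0.001, -0.   ,  0.001,  0.001, -0.   ]), 'joint_efforts': array([-0.0000e+00, -5.8286e+01,  1.5350e+00, -2.7262e+01, -5.4000e-02,
        1.7000e-02,  0.0000e+00]), 'position': array([0.173, 0.652, 0.222]), 'tool_rot': array([ 0.13 ,  0.992, -0.001, -0.   ]), 'ft_force': array([ 0.485, -0.573, -0.588]), 'ft_torque': array([ 0.031, -0.042, -0.043]), 'grip_force': np.float64(0.0), 'gripper_width': np.float64(0.088)}
scene [[454.7   0.  274.9]
 [  0.  454.7 208.6]
 [  0.    0.    1. ]] [[-0.408  0.781 -0.473  1.22 ]
 [ 0.913  0.35  -0.209  0.128]
 [ 0.002 -0.517 -0.856  1.34 ]
 [ 0.     0.     0.     1.   ]]
top [[462.8   0.  278.2]
 [  0.  462.8 211.9]
 [  0.    0.    1. ]] [[-1.300e-02 -9.980e-01  6.900e-02  4.450e-01]
 [-1.000e+00  1.300e-02  1.000e-03 -1.660e-01]
 [-2.000e-03 -6.900e-02 -9.980e-01  1.496e+00]
 [ 0.000e+00  0.000e+00  0.000e+00  1.000e+00]]
```

View pics/scene0.png

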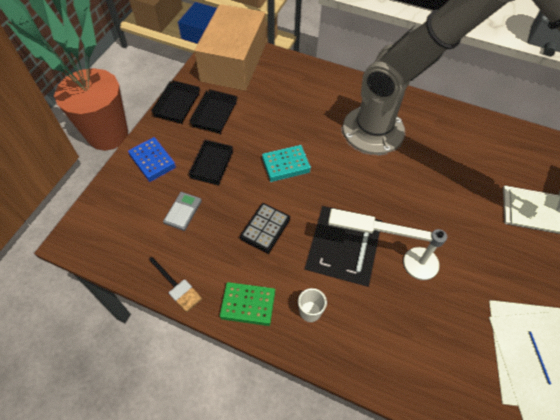

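View pics/top0.png

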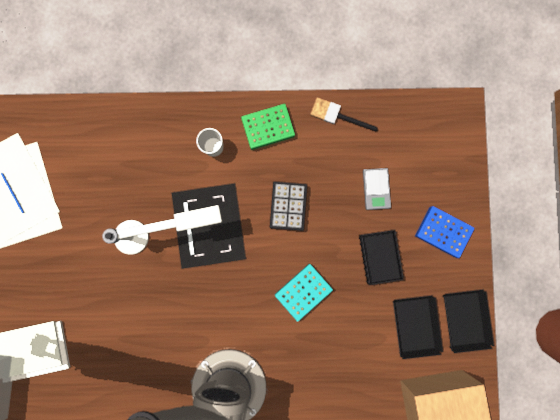

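The scene view shows the black block at about (265,228), the mat at (342,245) and the lamp head at (352,221). In the top view the block is at (289,206), the mat at (208,225), the lamp head at (198,218) and the hinge at (110,236). The tray, scale and cup are clear of the block-to-mat path.

```bash
cat > m.py <<'E'
from h import *
def blobs(c,m,lo):
    n,l,s,ce=cv2.connectedComponentsWithStats(m.astype(np.uint8))
    return [(l==i).astype(np.uint8) for i in range(1,n) if s[i,4]>lo]
def rect(c,m,z):
    cn=max(cv2.findContours(m,0,2)[0],key=cv2.contourArea)[:,0,:]
    h=cv2.convexHull(cn)[:,0,:]
    w=np.array([ray(c,u,v,z)[:2] for u,v in h]);r=cv2.minAreaRect((w*1000).astype(np.float32))
    return r,h
E
cat > a.py <<'E'
from m import *
import sys
for n in('top','scene'):
    c=dict(np.load(n+'0.npz'));f=c['frame'];hsv=cv2.cvtColor(f,cv2.COLOR_RGB2HSV)
    box=dict(top=((262,175,316,240),(165,178,250,272)),scene=((235,198,296,256),(300,200,385,290)))[n]
    for nm,b,z in(('block',box[0],.032),('mat',box[1],0)):
        m=np.zeros(f.shape[:2],np.uint8);u0,v0,u1,v1=b
        wood=(hsv[...,1]>90)&(hsv[...,2]>45)
        k=(~wood)[v0:v1,u0:u1]
        if nm=='mat': k=((f.max(2)<45))[v0:v1,u0:u1]
        m[v0:v1,u0:u1]=k
        m=cv2.morphologyEx(m,cv2.MORPH_OPEN,np.ones((3,3)))
        B=max(blobs(c,m,30),key=lambda q:q.sum())
        r,h=rect(c,B,z);print(n,nm,np.round(np.hstack([r[0],r[1],r[2]]),1))
        cv2.drawContours(f,[h],-1,(255,0,0),1)
    w=(f.min(2)>140); 
    u0,v0,u1,v1=(box[1][0]-75,box[1][1]-5,box[1][2]+75,box[1][3]+5)
    m=np.zeros(f.shape[:2],np.uint8);m[v0:v1,u0:u1]=w[v0:v1,u0:u1]
    for B in blobs(c,m,4):
        ys,xs=np.nonzero(B);r=cv2.minAreaRect(np.c_[xs,ys].astype(np.float32));print(' white',len(xs),np.round(np.hstack([r[0],r[1],r[2]]),1),'z0',np.round(ray(c,*r[0],0)[:2],3),'z.18',np.round(ray(c,*r[0],.18)[:2],3))
    cv2.imwrite(f'pics/{n}1.png',cv2.resize(f[100:310,60:340] if n=='top' else f[170:310,200:480],None,fx=2,fy=2,interpolation=0)[:,:,::-1])
a=cv2.imread('pics/top1.png');b=cv2.imread('pics/scene1.png');b=b[:,:560]
cv2.imwrite('pics/both1.png',cv2.resize(np.vstack([a,b]),None,fx=.8,fy=.8))
E
python3 a.py
```

```text
top block [ 565.5 -196.1  108.   148.3   84.6]
top mat [486.8  35.1  54.8 158.1   8.2]
 white 146 [281.6 190.5  13.   12.4   7.1] z0 [ 0.618 -0.177] z.18 [ 0.597 -0.175]
 white 139 [296.7 191.6  13.2  12.3   5.7] z0 [ 0.614 -0.225] z.18 [ 0.593 -0.218]
 white 31 [218.8 196.5  11.1   5.2  21.8] z0 [0.601 0.028] z.18 [0.582 0.005]
 white 2265 [161.5 226.5 118.5  57.    1.7] z0 [0.506 0.213] z.18 [0.499 0.168]
 white 139 [280.5 205.   12.   13.   90. ] z0 [ 0.571 -0.172] z.18 [ 0.556 -0.171]
 white 142 [295.5 206.   12.   13.   90. ] z0 [ 0.567 -0.221] z.18 [ 0.552 -0.214]
 white 152 [279.5 219.   12.   13.   90. ] z0 [ 0.525 -0.168] z.18 [ 0.516 -0.168]
 white 143 [294.5 220.3  13.   12.5   6.3] z0 [ 0.52  -0.217] z.18 [ 0.511 -0.211]
 white 29 [226.2 249.7   4.7  11.6  56.3] z0 [0.429 0.005] z.18 [ 0.43  -0.016]
scene block [ 575.7 -192.8  112.8  155.4   84.7]
scene mat [513.8  62.6 242.  208.2   6.2]
 white 22 [266.1 210.9   5.4   7.1  80.5] z0 [ 0.501 -0.223] z.18 [ 0.598 -0.176]
 white 1141 [379.9 228.4 103.9  20.8  11.3] z0 [0.407 0.154] z.18 [0.516 0.151]
 white 29 [278.6 217.5  
[... 230 characters left out ...]
0 [250.  231.5   6.6   8.8  36.9] z0 [ 0.596 -0.238] z.18 [ 0.68  -0.189]
 white 29 [265.3 240.3   6.4   8.5  45. ] z0 [ 0.605 -0.178] z.18 [ 0.688 -0.137]
 white 5 [260.5 237.    2.    1.   90. ] z0 [ 0.6   -0.198] z.18 [ 0.684 -0.154]
 white 115 [361.1 256.5   4.   28.1  12.5] z0 [0.532 0.129] z.18 [0.624 0.129]
 white 99 [417.7 250.   12.5   9.9  31. ] z0 [0.434 0.291] z.18 [0.539 0.269]
 white 632 [421.4 266.1  26.5  34.   85.4] z0 [0.485 0.316] z.18 [0.583 0.291]
 white 8 [320.7 261.2   4.1   1.7  76. ] z0 [0.601 0.016] z.18 [0.684 0.031]
 white 6 [326.5 264.5   5.1   0.6  18.4] z0 [0.604 0.037] z.18 [0.687 0.049]
 white 108 [312. 291.  22.   6.   0.] z0 [0.706 0.028] z.18 [0.775 0.041]
```

```bash
cat > b.py <<'E'
from m import *
for n,b in(('top',(165,178,250,272)),('scene',(300,200,385,290))):
    c=dict(np.load(n+'0.npz'));f=c['frame']
    u0,v0,u1,v1=b
    m=np.zeros(f.shape[:2],np.uint8);m[v0:v1,u0:u1]=(f.max(2)<50)[v0:v1,u0:u1]
    m=cv2.morphologyEx(m,cv2.MORPH_OPEN,np.ones((3,3)))
    h=np.argwhere(m)[:,::-1]
    w=np.array([ray(c,u,v,0)[:2] for u,v in h]);r=cv2.minAreaRect((w*1000).astype(np.float32))
    print(n,'mat',np.round(np.hstack([r[0],r[1],r[2]]),1))
    print(np.round(cv2.boxPoints(r)),[np.round(proj(c,[*(p/1000),0])) for p in cv2.boxPoints(r)])
    print('colors wood/mat', f[200,255] if n=='top' else f[300,330])
    cv2.polylines(f,[np.array([proj(c,[*(p/1000),0]) for p in cv2.boxPoints(r)]).round().astype(int)],True,(255,0,0),1)
    cv2.imwrite(f'pics/{n}2.png',cv2.resize(f[160:290,80:330] if n=='top' else f[190:320,230:480],(700,364),interpolation=0)[:,:,::-1])
# lamp: bright white blob in both views -> direction line at z=.18
cv2.imwrite('pics/both2.png',cv2.resize(np.vstack([cv2.imread('pics/top2.png'),cv2.imread('pics/scene2.png')]),(560,582)))
E
python3 b.py
```

```text
top mat [479.6  58.3  55.8 209.1  10.5]
[[433. 156.]
 [471. -50.]
 [526. -39.]
 [488. 166.]] [array([179., 249.]), array([243., 236.]), array([240., 219.]), array([176., 232.])]
colors wood/mat [146  93  61]
scene mat [512.   62.9 242.1 210.    7.2]
[[379. 152.]
 [405. -57.]
 [645. -26.]
 [619. 182.]] [array([382., 221.]), array([321., 206.]), array([303., 268.]), array([368., 286.])]
colors wood/mat [114  70  40]
```

View pics/both2.png

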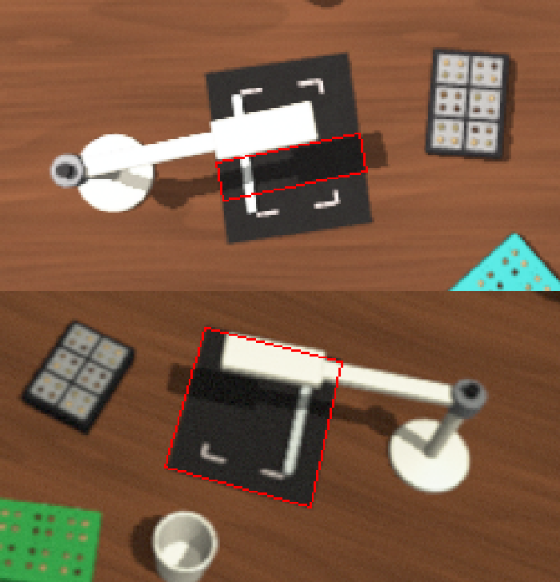

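The overlay shows that in the top view the threshold caught only the lamp's shadow on the mat (all four mat corners are visible there). In the scene view the mat outline fits. I'll redo the top mask by saturation.

```bash
cat > c.py <<'E'
from m import *
def mat_top(c,b=(165,178,250,272)):
    f=c['frame'];u0,v0,u1,v1=b;hs=cv2.cvtColor(f,cv2.COLOR_RGB2HSV)
    m=np.zeros(f.shape[:2],np.uint8);m[v0:v1,u0:u1]=((f.max(2)<80)&(f.max(2).astype(int)-f.min(2)<22)&(f.max(2)>28))[v0:v1,u0:u1]
    m=cv2.morphologyEx(m,cv2.MORPH_OPEN,np.ones((3,3)))
    w=np.array([ray(c,u,v,0)[:2] for v,u in np.argwhere(m)])
    return cv2.minAreaRect((w*1000).astype(np.float32))
def lamp_blob(c,b,z=.189,thr=200):
    f=c['frame'];u0,v0,u1,v1=b
    m=np.zeros(f.shape[:2],np.uint8);m[v0:v1,u0:u1]=(f.min(2)>thr)[v0:v1,u0:u1]
    B=max(blobs(c,m,20),key=lambda q:q.sum())
    return np.array([ray(c,u,v,z)[:2] for v,u in np.argwhere(B)])
if __name__=='__main__':
    c=dict(np.load('top0.npz'));r=mat_top(c);print(np.round(np.hstack([r[0],r[1],r[2]]),1))
    for n,b in(('top',(100,195,250,250)),('scene',(300,190,460,260))):
        c=dict(np.load(n+'0.npz'))
        for thr in(180,210):
            w=lamp_blob(c,b,thr=thr)
            a=np.deg2rad(6.8);M=np.array([.511,.062]);X=np.array([np.cos(a),np.sin(a)]);Y=np.array([-np.sin(a),np.cos(a)])
            q=np.c_[(w-M)@X,(w-M)@Y];hd=q[q[:,1]<55]
            print(n,thr,len(w),'head y',q[:,1].min(),'head rect',[np.round(t,3) for t in cv2.minAreaRect((hd*1000).astype(np.float32))])
            bar=q[(q[:,1]>80)&(q[:,1]<190)];
            if len(bar)>20: p=np.polyfit(bar[:,1],bar[:,0],1);print(' bar at y=.11',np.polyval(p,.11),'at hinge',np.polyval(p,.25),'slope',p[0])
E
python3 c.py
```

```text
[507.7  62.7 246.9 207.8   7.5]
top 180 1879 head y -0.06310323006809103 head rect [array([ 3.988, 89.86 ]), array([ 91.299, 308.37 ]), np.float64(10.083)]
top 210 1511 head y -0.06275454862173459 head rect [array([ 5.333, 82.984]), array([ 91.059, 292.685]), np.float64(10.083)]
scene 180 1032 head y -0.061755403771845054 head rect [array([10.462, 83.616]), array([ 48.937, 289.461]), np.float64(4.249)]
scene 210 945 head y -0.05974736030119227 head rect [array([10.89 , 83.135]), array([ 45.886, 285.009]), np.float64(4.013)]
```

The mat centre is about (0.510, 0.063) with yaw about 7.2°, the block about (0.568, -0.195) at -5.4°, and the lamp at q ≈ 0.06. I'll turn the tool so that tool x is mat y and tool y is mat x, with the fingers closed.

```bash
cat > st.py <<'E'
from h import *
M=np.array([.510,.063]);a=np.deg2rad(7.2);X=np.array([np.cos(a),np.sin(a)]);Y=np.array([-np.sin(a),np.cos(a)])
def tm(p): p=np.array(p)[:2]-M;return np.array([p@X,p@Y])
if __name__=='__main__':
    s=ctrl.get_state();r=R.from_quat(s['tool_rot']).as_matrix()
    print('t',round(float(s['time']),2),'mat xy',np.round(tm(s['position'])*1000,1),'z',round(s['position'][2]*1000,1),'yaw y-axis deg',round(np.degrees(np.arctan2(r[1,1],r[0,1])),2),'F',np.round(s['ft_force'],1),'w',round(float(s['gripper_width']),3), 'grip',round(float(s['grip_force']),1))
E
python3 -m inch '[[1,0,0,0,0.02],[1,0,0,0,0.045],[1,0,0,0,0.07],[1,0,0,0,0.094],[1,0,0,0,0.094]]' 10
python3 -m inch '[[1,0,0,0,0.02],[1,0,0,0,0.045],[1,0,0,0,0.07],[1,0,0,0,0.094],[1,0,0,0,0.094]]'
python3 st.py
```

```text
time: 0.72
position: [0.1732, 0.6521, 0.2222]
tool_rot: [0.412, 0.911, -0.0, 0.0]
ft_force: [-0.1, 0.8, 0.2]
gripper_width: 0.0417
grip_force: 0.0
time: 1.35
position: [0.1733, 0.6522, 0.2223]
tool_rot: [0.658, 0.753, -0.0, 0.0]
ft_force: [-0.2, 0.0, -0.1]
gripper_width: 0.0004
grip_force: 0.0
t 1.35 mat xy [-260.2  626.8] z 222.3 yaw y-axis deg 7.67 F [-0.2  0.  -0.1] w 0.0 grip 0.0
```

```bash
for i in 1 2 3 4 5 6 7; do python3 -m inch '[[1,-0.185,0.072,0,0],[1,-0.37,0.144,0,0],[1,-0.555,0.216,0,0],[1,-0.74,0.288,0,0],[1,-0.925,0.36,0,0]]' | grep -E 'position|force'; done
python3 st.py
```

```text
position: [0.2122, 0.5816, 0.2228]
ft_force: [0.6, -0.0, -0.1]
grip_force: 0.0
position: [0.2502, 0.5122, 0.2227]
ft_force: [-0.4, -0.1, 0.2]
grip_force: 0.0
position: [0.2883, 0.4425, 0.2227]
ft_force: [-0.0, 0.1, -0.5]
grip_force: 0.0
position: [0.3264, 0.3728, 0.2227]
ft_force: [0.5, -0.4, -0.6]
grip_force: 0.0
position: [0.3646, 0.3032, 0.2227]
ft_force: [-0.4, 0.9, 0.6]
grip_force: 0.0
position: [0.4027, 0.2335, 0.2227]
ft_force: [0.3, -0.2, 0.4]
grip_force: 0.0
position: [0.4408, 0.1639, 0.2227]
ft_force: [-0.2, 0.3, -0.1]
grip_force: 0.0
t 5.72 mat xy [-56.1 108.8] z 222.7 yaw y-axis deg 7.44 F [-0.2  0.3 -0.1] w 0.001 grip 0.0
```

```bash
python3 -m inch '[[1,0,0,0.2,0],[1,0,0,0.4,0],[1,0,0,0.6,0],[1,0,0,0.81,0],[1,0,0,0.81,0]]' | grep -E 'pos|ft'
for i in 1 2 3 4; do python3 -m inch '[[1,0.03,0.11,0,0],[1,0.06,0.22,0,0],[1,0.09,0.33,0,0],[1,0.12,0.44,0,0],[1,0.15,0.55,0,0]]' | grep -E 'pos|ft'; done
cat > snap.py <<'E'
from m import *
import sys
for n in('scene','top'):
    c=capture(n);np.savez(f'{n}_{sys.argv[1]}.npz',**c);cv2.imwrite(f'pics/{n}_{sys.argv[1]}.png',c['frame'][:,:,::-1])
a=cv2.imread(f'pics/scene_{sys.argv[1]}.png');b=cv2.imread(f'pics/top_{sys.argv[1]}.png')
cv2.imwrite(f'pics/both_{sys.argv[1]}.png',np.vstack([cv2.resize(a[170:310,200:480],(560,280)),cv2.resize(b[130:280,80:360],(560,300))]))
E
python3 st.py; python3 snap.py A
```

```text
position: [0.4398, 0.164, 0.157]
ft_force: [0.3, 0.2, 0.5]
position: [0.4826, 0.1823, 0.1577]
ft_force: [-0.1, -1.7, 1.3]
position: [0.5249, 0.2005, 0.1578]
ft_force: [-1.1, 0.2, 0.3]
position: [0.5672, 0.2178, 0.1579]
ft_force: [-1.7, -0.7, -0.1]
position: [0.6093, 0.2354, 0.1579]
ft_force: [-1.9, -0.5, -0.7]
t 8.85 mat xy [120.1 158.6] z 157.9 yaw y-axis deg 7.43 F [-1.9 -0.5 -0.7] w 0.001 grip 0.4
```

View pics/both_A.png

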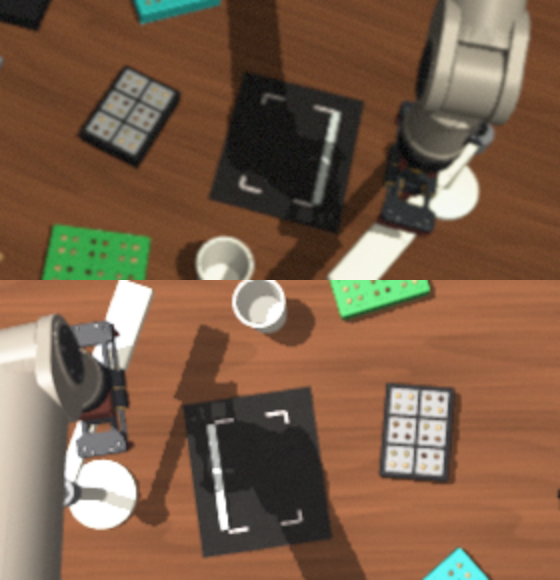

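The lamp now points well away from the mat in both views, and the mat, rail and all the marks are clear of it. I'll refine the mat from the rail and marks in both views, and re-measure the block.

```bash
cat > d.py <<'E'
from m import *
from st import tm,M,X,Y
def world(m):return lambda c,z:0
for n in('top','scene'):
    c=dict(np.load(n+'_A.npz'));f=c['frame'];hs=cv2.cvtColor(f,cv2.COLOR_RGB2HSV).astype(int)
    g=np.zeros(f.shape[:2],np.uint8)
    poly=np.array([proj(c,[*(M+x*X+y*Y),0]) for x,y in((-.11,-.09),(.11,-.09),(.11,.09),(-.11,.09))]).astype(np.int32)
    cv2.fillPoly(g,[poly],1)
    wm=((f.min(2)>100)&(g>0)).astype(np.uint8)
    for B in blobs(c,wm,4):
        p=np.argwhere(B)
        for z in(0,.012):
            w=np.array([tm(ray(c,u,v,z)) for v,u in p])*1000
            r=cv2.minAreaRect(w.astype(np.float32));print(n,'white z',z,len(p),'ctr',np.round(r[0],1),'size',np.round(r[1],1),'ang',round(r[2],1),'x',np.round([w[:,0].min(),w[:,0].max()]),'y',np.round([w[:,1].min(),w[:,1].max()]))
            if len(p)<60:break
    g[:]=0;poly=np.array([proj(c,[*(M+x*X+y*Y),0]) for x,y in((-.14,-.12),(.14,-.12),(.14,.12),(-.14,.12))]).astype(np.int32);cv2.fillPoly(g,[poly],1)
    m=((f.max(2)<75)&(f.max(2).astype(int)-f.min(2)<18)&(g>0)).astype(np.uint8)
    m=cv2.morphologyEx(m,cv2.MORPH_OPEN,np.ones((3,3)))
    w=np.array([ray(c,u,v,0)[:2] for v,u in np.argwhere(m)])*1000;r=cv2.minAreaRect(w.astype(np.float32));print(n,'mat',[np.round(t,1) for t in r])
    # block: grey windows and outline
    b=(262,175,316,240) if n=='top' else (235,198,296,256);u0,v0,u1,v1=b
    wi=np.zeros_like(g);wi[v0:v1,u0:u1]=((f.min(2)>75)&(hs[...,1]<70))[v0:v1,u0:u1]
    wi=cv2.morphologyEx(wi,cv2.MORPH_CLOSE,np.ones((3,3)));
    for z in(.032,):
        w=np.array([ray(c,u,v,z)[:2] for v,u in np.argwhere(wi)])*1000;r=cv2.minAreaRect(w.astype(np.float32));print(n,'windows',z,[np.round(t,1) for t in r],'mean',np.round(w.mean(0),1),'mat',np.round(tm(np.array(r[0])/1000)*1000,1))
E
python3 d.py
```

```text
top white z 0 44 ctr [ 81.6 -43.1] size [39.1 19.6] ang 82.0 x [69. 92.] y [-62. -24.]
top white z 0 291 ctr [-3.6 49.7] size [184.9  46.4] ang 1.0 x [-96.  89.] y [25. 72.]
top white z 0.012 291 ctr [-4.3 47.6] size [183.5  46. ] ang 1.0 x [-96.  88.] y [23. 70.]
top white z 0 27 ctr [-88.4 -48.4] size [14.9 36.6] ang 29.0 x [-93. -74.] y [-62. -30.]
top mat [array([507.9,  63.3]), array([247.3, 208.1]), np.float64(7.7)]
top windows 0.032 [array([ 566.4, -195.2]), array([ 95.8, 137.5]), np.float64(84.8)] mean [ 566.3 -195.2] mat [  23.6 -263.3]
scene white z 0 180 ctr [-9.1 62.5] size [173.6  40.2] ang 11.5 x [-93.  80.] y [26. 70.]
scene white z 0.012 180 ctr [-2.6 61.7] size [172.1  39.9] ang 11.5 x [-86.  86.] y [25. 69.]
scene white z 0 36 ctr [ 87.3 -46.5] size [36.9 17.9] ang 61.6 x [72. 94.] y [-62. -26.]
scene mat [array([511.1,  63.7]), array([250.7, 206.9]), np.float64(8.2)]
scene windows 0.032 [array([ 568.8, -195.2]), array([ 94. , 135.8]), np.float64(84.0)] mean [ 570.5 -195. ] mat [  26.  -263.5]
```

Refined: mat (0.5095, 0.0635) at 7.7°, block in mat coordinates about (24, -263) mm at -13°. I'll back away from the lamp and travel over to the block's outer long side with the fingers open.

```bash
sed -i 's/\[.510,.063\]/[.5095,.0635]/;s/7\.2/7.7/' st.py
python3 -m inch '[[1,-0.18,-0.03,0,0],[1,-0.37,-0.07,0,0],[1,-0.56,-0.1,0,0],[1,-0.75,-0.14,0,0],[1,-0.934,-0.17,0,0]]' | grep -E 'pos|ft'
for i in 1 2 3 4 5 6; do python3 -m inch '[[-1,-0.18,-0.03,0,0],[-1,-0.37,-0.07,0,0],[-1,-0.56,-0.1,0,0],[-1,-0.75,-0.14,0,0],[-1,-0.934,-0.17,0,0]]' | grep -E 'ft'; done
python3 st.py
```

```text
position: [0.6047, 0.158, 0.158]
ft_force: [-0.5, -0.3, -0.4]
ft_force: [-0.4, 0.6, 0.3]
ft_force: [-0.5, 0.3, 0.7]
ft_force: [0.0, -0.2, 0.1]
ft_force: [-0.2, -0.3, -0.3]
ft_force: [0.6, -0.1, 1.5]
ft_force: [0.2, 1.1, 0.4]
t 13.32 mat xy [  23.3 -366.8] z 157.8 yaw y-axis deg 7.43 F [0.2 1.1 0.4] w 0.088 grip 0.0
```

```bash
for i in 1 2; do python3 -m inch '[[-1,0,0,0.2,0],[-1,0,0,0.42,0],[-1,0,0,0.64,0],[-1,0,0,0.85,0],[-1,0,0,0.91,0]]' | grep -E 'pos|ft'; done
for i in 1 2 3; do python3 -m inch '[[-1,0.085,0,0,0],[-1,0.17,0,0,0],[-1,0.255,0,0,0],[-1,0.34,0,0,0],[-1,0.425,0,0,0]]' | grep -E 'ft'; done
python3 st.py
cat > blk.py <<'E'
from m import *
from st import tm
import sys
# block's grey windows at z=.032, searched near mat-frame guess (mm)
g0=np.array([float(sys.argv[1]),float(sys.argv[2])])
from st import M,X,Y
for n in('top','scene'):
    c=capture(n);f=c['frame'];hs=cv2.cvtColor(f,cv2.COLOR_RGB2HSV).astype(int);g=np.zeros(f.shape[:2],np.uint8)
    poly=np.array([proj(c,[*(M+(g0[0]+x)/1e3*X+(g0[1]+y)/1e3*Y),.032]) for x,y in((-80,-52),(80,-52),(80,52),(-80,52))]).astype(np.int32);cv2.fillPoly(g,[poly],1)
    wi=((f.min(2)>75)&(hs[...,1]<70)&(g>0)).astype(np.uint8)
    w=np.array([tm(ray(c,u,v,.032))*1000 for v,u in np.argwhere(wi)]);r=cv2.minAreaRect(w.astype(np.float32));print(n,'windows',[np.round(t,1) for t in r])
    cv2.imwrite(f'pics/{n}_blk{sys.argv[3]}.png',f[:,:,::-1]);np.savez(f'{n}_blk.npz',**c)
E
python3 blk.py 10 -200 1
```

```text
position: [0.5811, -0.295, 0.0832]
ft_force: [-1.4, -0.7, -0.3]
position: [0.5811, -0.2954, 0.0106]
ft_force: [-0.3, -0.8, -0.7]
ft_force: [2.3, -2.1, -0.6]
ft_force: [1.4, -5.8, 3.9]
ft_force: [0.0, -6.0, 4.2]
t 16.45 mat xy [  23.1 -264.6] z 12.4 yaw y-axis deg 7.42 F [ 0.  -6.   4.2] w 0.088 grip 3.0
top windows [array([  12.3, -197.8]), array([163.5, 108.1]), np.float64(0.5)]
scene windows [array([  10.1, -202.4]), array([104.9, 135.5]), np.float64(89.9)]
```

```bash
python3 -c "
import cv2,numpy as np
a=cv2.imread('pics/scene_blk1.png');b=cv2.imread('pics/top_blk1.png')
cv2.imwrite('pics/bb1.png',np.vstack([cv2.resize(a[170:310,200:480],(560,280)),cv2.resize(b[130:280,80:360],(560,300))]))"
```

```text
(no output)
```

View pics/bb1.png

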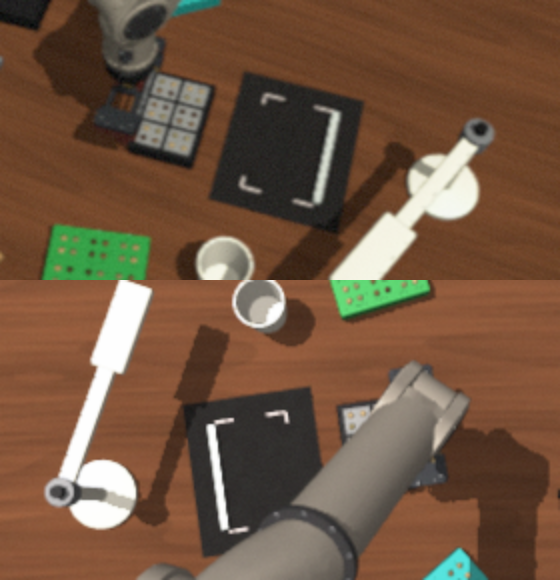

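Both views show the block squared up to the fingers, right of the mat, with the lamp staying clear. I'll back off, lift, and go to the block's +x end with the fingers closed.

```bash
python3 -m inch '[[-1,-0.1,0,0,0],[-1,-0.2,0,0,0],[-1,-0.3,0,0,0],[-1,-0.3,0,0.0,0],[-1,-0.3,0,-0.3,0]]' | grep -E 'ft'
python3 -m inch '[[1,0,0,-0.2,0],[1,0,0,-0.4,0],[1,0,0.1,-0.6,0],[1,0.1,0.3,-0.65,0],[1,0.2,0.5,-0.65,0]]' | grep -E 'ft'
python3 -m inch '[[1,0.2,0.2,0,0],[1,0.4,0.4,0,0],[1,0.6,0.6,0,0],[1,0.9,0.8,0,0],[1,0.9,0.8,0,0]]' | grep -E 'ft'
python3 st.py
python3 blk.py 9 -200 2
```

```text
ft_force: [0.0, 0.4, -0.5]
ft_force: [0.2, -0.1, -0.4]
ft_force: [-0.0, 0.3, 0.6]
t 18.43 mat xy [ 130.3 -196.3] z 87.7 yaw y-axis deg 7.73 F [-0.   0.3  0.6] w 0.001 grip 0.0
top windows [array([  15.9, -194.3]), array([153.7,  96.8]), np.float64(0.6)]
scene windows [array([   7.7, -202.9]), array([105.8, 162.5]), np.float64(89.9)]
```

```bash
cat > blk2.py <<'E'
from m import *
from st import tm,M,X,Y
import sys
g0=np.array([float(sys.argv[1]),float(sys.argv[2])])
for n in('top','scene'):
    c=capture(n) if sys.argv[3]=='1' else dict(np.load(n+'_blk.npz'));np.savez(n+'_blk.npz',**c)
    f=c['frame'];hs=cv2.cvtColor(f,cv2.COLOR_RGB2HSV).astype(int);g=np.zeros(f.shape[:2],np.uint8)
    poly=np.array([proj(c,[*(M+(g0[0]+x)/1e3*X+(g0[1]+y)/1e3*Y),.032]) for x,y in((-80,-60),(80,-60),(80,60),(-80,60))]).astype(np.int32);cv2.fillPoly(g,[poly],1)
    wi=((f.min(2)>75)&(hs[...,1]<70)&(g>0)).astype(np.uint8)
    ce=[]
    for B in blobs(c,wi,12):
        w=np.array([tm(ray(c,u,v,.032))*1000 for v,u in np.argwhere(B)]);r=cv2.minAreaRect(w.astype(np.float32));ce.append((len(w),*np.round(w.mean(0),1),*np.round(r[1])))
    print(n,*ce,sep='\n ')
E
python3 blk2.py 9 -200 0
```

```text
top
 (1152, np.float64(9.2), np.float64(-195.0), np.float64(94.0), np.float64(153.0))
 (28, np.float64(82.5), np.float64(-145.2), np.float64(16.0), np.float64(26.0))
scene
 (618, np.float64(-3.2), np.float64(-191.7), np.float64(113.0), np.float64(152.0))
```

```bash
sed -i 's/f.min(2)>75)/f.min(2)>int(sys.argv[4]))/' blk2.py
for t in 110 135; do echo $t; python3 blk2.py 9 -200 0 $t | sed 's/np.float64//g'; done
```

```text
110
top
 (26, (51.5), (-237.5), (6.0), (32.0))
 (71, (46.0), (-214.3), (28.0), (25.0))
 (108, (45.6), (-172.7), (43.0), (26.0))
 (166, (7.8), (-172.6), (43.0), (41.0))
 (128, (4.2), (-216.6), (41.0), (43.0))
 (165, (-38.1), (-221.0), (43.0), (41.0))
 (169, (-38.1), (-172.3), (43.0), (42.0))
scene
 (14, (-70.8), (-250.8), (11.0), (22.0))
 (81, (-35.8), (-167.4), (38.0), (30.0))
 (80, (10.2), (-168.1), (38.0), (34.0))
 (81, (56.4), (-166.7), (27.0), (38.0))
135
top
 (17, (51.4), (-238.1), (6.0), (29.0))
 (61, (46.4), (-214.5), (25.0), (25.0))
 (92, (46.5), (-172.9), (42.0), (24.0))
 (141, (8.3), (-172.8), (42.0), (40.0))
 (103, (5.2), (-216.9), (41.0), (40.0))
 (143, (-38.3), (-221.0), (42.0), (40.0))
 (149, (-38.2), (-172.6), (42.0), (40.0))
scene
 (36, (-35.7), (-169.7), (32.0), (24.0))
 (28, (11.7), (-169.7), (26.0), (25.0))
 (33, (56.8), (-169.8), (28.0), (25.0))
```

```bash
python3 -c "
import cv2,numpy as np
a=cv2.imread('pics/scene_blk2.png');b=cv2.imread('pics/top_blk2.png')
cv2.imwrite('pics/bb2.png',np.vstack([cv2.resize(a[180:280,220:360],(560,400)),cv2.resize(b[165:255,220:360],(560,360))])[:600])"
```

```text
(no output)
```

View pics/bb2.png

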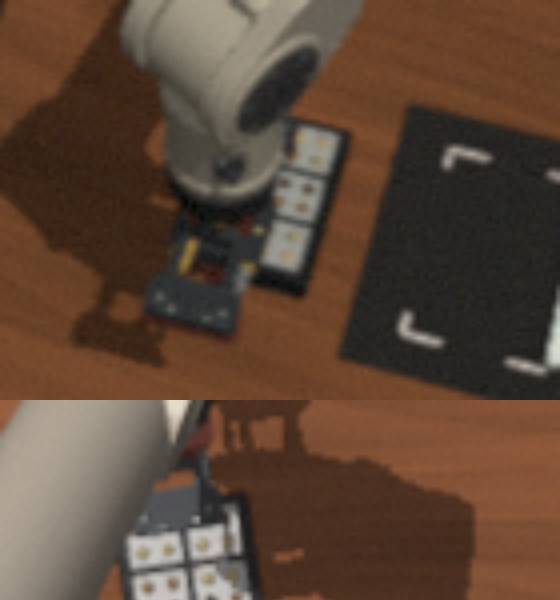

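The crop shows a clean view of the block's windows, with the middle row at about x = 9 mm in the mat frame. I'll lower at the +x end and push -x by about 9 mm, until the TCP is at x = 89.

```bash
python3 -m inch '[[1,0,0,0.2,0],[1,-0.01,0,0.4,0],[1,-0.02,0,0.6,0],[1,-0.02,0,0.8,0],[1,-0.02,0,0.94,0]]' | grep -E 'ft'
python3 -m inch '[[1,0,-0.1,0,0],[1,0,-0.2,0,0],[1,0,-0.3,0,0],[1,0,-0.36,0,0],[1,0,-0.4,0,0]]' | grep -E 'ft'
python3 st.py
python3 -m inch '[[1,0,-0.03,0,0],[1,0,-0.06,0,0],[1,0,-0.09,0,0],[1,0,-0.11,0,0],[1,0,-0.11,0,0]]' | grep -E 'ft'
python3 st.py
```

```text
ft_force: [0.2, -0.1, 0.1]
ft_force: [0.7, 0.4, 0.3]
t 19.77 mat xy [  96.2 -201.7] z 13.4 yaw y-axis deg 7.43 F [0.7 0.4 0.3] w 0.001 grip 0.0
ft_force: [2.7, -0.4, -0.2]
t 20.4 mat xy [  87.8 -201.6] z 13.1 yaw y-axis deg 7.44 F [ 2.7 -0.4 -0.2] w 0.0 grip 1.2
```

```bash
python3 -m inch '[[1,0,0.15,0,0],[1,0,0.3,0,0],[1,0,0.3,-0.3,0],[1,0,0.3,-0.6,0],[1,0,0.3,-0.9,0]]' | grep -E 'ft'
for i in 1 2; do python3 -m inch '[[-1,-0.15,-0.15,0,0],[-1,-0.3,-0.3,0,0],[-1,-0.45,-0.45,0,0],[-1,-0.6,-0.6,0,0],[-1,-0.62,-0.7,0,0]]' | grep -E 'ft'; done
python3 st.py; python3 blk2.py 0 -200 1 110 | sed 's/np.float64//g'
```

```text
ft_force: [-0.7, 0.1, 0.1]
ft_force: [1.2, -0.4, -0.4]
ft_force: [0.1, -0.1, 0.0]
t 22.27 mat xy [  -2.1 -301.9] z 85.2 yaw y-axis deg 7.32 F [ 0.1 -0.1  0. ] w 0.088 grip 0.0
top
 (1271, (-18.8), (-208.8), (122.0), (148.0))
 (169, (48.0), (-172.8), (44.0), (41.0))
scene
 (106, (-42.5), (-220.9), (40.0), (39.0))
 (108, (-41.3), (-172.4), (39.0), (38.0))
 (104, (4.8), (-220.5), (38.0), (41.0))
 (105, (4.8), (-172.7), (39.0), (41.0))
 (110, (50.3), (-221.4), (39.0), (39.0))
 (117, (50.9), (-172.8), (41.0), (38.0))
```

```bash
python3 -m inch '[[-1,0,0.03,0.2,0],[-1,0,0.06,0.4,0],[-1,0,0.06,0.6,0],[-1,0,0.06,0.8,0],[-1,0,0.06,0.92,0]]' | grep -E 'ft'
for i in 1 2 3 4 5; do python3 -m inch '[[-1,0.11,0,0,0],[-1,0.22,0,0,0],[-1,0.33,0,0,0],[-1,0.44,0,0,0],[-1,0.56,0,0,0]]' | grep -E 'ft'; done
python3 st.py; python3 blk2.py 3 -15 1 110 | sed 's/np.float64//g'
```

```text
ft_force: [-0.1, 0.0, 0.4]
ft_force: [0.0, -3.2, -0.5]
ft_force: [0.3, -4.6, 3.5]
ft_force: [0.5, -4.7, 3.7]
ft_force: [0.5, -6.3, 3.2]
ft_force: [0.5, -6.2, 4.4]
t 26.12 mat xy [  5.1 -77.3] z 11.9 yaw y-axis deg 7.36 F [ 0.5 -6.2  4.4] w 0.088 grip 3.1
top
 (955, (30.5), (-8.0), (142.0), (124.0))
 (20, (83.5), (34.4), (25.0), (6.0))
scene
 (92, (-41.0), (-30.4), (38.0), (38.0))
 (117, (-41.2), (14.8), (38.0), (41.0))
 (89, (5.0), (-28.8), (38.0), (34.0))
 (113, (5.5), (14.5), (41.0), (39.0))
 (94, (52.4), (-29.5), (39.0), (38.0))
 (125, (51.4), (13.9), (39.0), (41.0))
```

```bash
python3 - <<'E'
from m import *
from st import tm
for n in('top','scene'):
    c=dict(np.load(n+'_blk.npz'));f=c['frame'];b=(190,120,228,165) if n=='top' else (294,284,332,326)
    u0,v0,u1,v1=b;m=np.zeros(f.shape[:2],np.uint8);m[v0:v1,u0:u1]=(f.min(2)>110)[v0:v1,u0:u1]
    B=max(blobs(c,m,20),key=lambda q:q.sum());w=np.array([tm(ray(c,u,v,.09))*1000 for v,u in np.argwhere(B)])
    print(n,'cup',w.min(0),w.max(0))
E
python3 -m inch '[[-1,-0.1,0,0,0],[-1,-0.2,0,0,0],[-1,-0.3,0,0,0],[-1,-0.3,0,0,0],[-1,-0.3,0,-0.3,0]]' | grep ft
python3 -m inch '[[1,0,0,-0.2,0],[1,0,0,-0.4,0],[1,0,0,-0.6,0],[1,0,0,-0.8,0],[1,0,0.2,-1,0]]' | grep ft
python3 -m inch '[[1,0.1,0.2,0,0],[1,0.3,0.4,0,0],[1,0.5,0.6,0,0],[1,0.65,0.8,0,0],[1,0.65,1,0,0]]' | grep ft
python3 st.py
```

```text
top cup [210.80934886 -92.71729126] [291.69946869 -10.97130929]
scene cup [213.65273689 -93.02265598] [313.16550558 -11.18375872]
ft_force: [0.4, 0.1, 0.1]
ft_force: [-0.4, 0.2, -0.1]
ft_force: [0.1, 0.2, 0.2]
t 28.1 mat xy [102.  -46.5] z 114.8 yaw y-axis deg 7.59 F [0.1 0.2 0.2] w 0.0 grip 0.0
```

```bash
python3 -m inch '[[1,0.1,0,0,0],[1,0.25,0,0,0],[1,0.4,0,0,0],[1,0.46,0,0.15,0],[1,0.46,0,0.3,0]]' | grep ft
python3 -m inch '[[1,0,0,0.25,0],[1,0,0,0.5,0],[1,0,0,0.75,0],[1,0,0,0.9,0],[1,0,0,0.9,0]]' | grep ft
python3 st.py
python3 -m inch '[[1,0,-0.05,0,0],[1,0,-0.1,0,0],[1,0,-0.15,0,0],[1,0,-0.19,0,0],[1,0,-0.22,0,0]]' | grep ft
python3 st.py
python3 -m inch '[[1,0,0.1,0,0],[1,0,0.2,0,0],[1,0,0.2,-0.3,0],[1,0,0.2,-0.6,0],[1,0,0.2,-1,0]]' | grep ft
for i in 1 2; do python3 -m inch '[[-1,-0.15,-0.15,0,0],[-1,-0.3,-0.3,0,0],[-1,-0.45,-0.45,0,0],[-1,-0.6,-0.6,0,0],[-1,-0.64,-0.63,0,0]]' | grep ft; done
python3 st.py;python3 blk2.py 0 -10 1 110 | sed 's/np.float64//g'
```

```text
ft_force: [0.0, -0.4, 0.2]
ft_force: [0.3, -0.6, 0.6]
t 29.35 mat xy [100.6 -12.3] z 18.3 yaw y-axis deg 7.42 F [ 0.3 -0.6  0.6] w 0.001 grip 0.0
ft_force: [3.1, 0.6, -0.9]
t 29.98 mat xy [ 84.6 -11.9] z 19.9 yaw y-axis deg 7.44 F [ 3.1  0.6 -0.9] w 0.0 grip 1.6
ft_force: [0.3, 0.9, -0.3]
ft_force: [-0.2, -0.3, 0.8]
ft_force: [-0.1, 0.2, -0.5]
t 31.85 mat xy [  -2.7 -115.2] z 99.5 yaw y-axis deg 7.32 F [-0.1  0.2 -0.5] w 0.088 grip 0.0
top
 (1503, (-0.7), (-10.9), (119.0), (164.0))
 (16, (81.1), (38.9), (9.0), (31.0))
scene
 (107, (-45.6), (-33.1), (38.0), (40.0))
 (115, (-45.0), (15.1), (38.0), (41.0))
 (111, (1.5), (-33.6), (40.0), (38.0))
 (107, (1.5), (14.8), (38.0), (41.0))
 (123, (46.9), (-34.1), (41.0), (39.0))
 (129, (47.2), (14.6), (41.0), (39.0))
```

```bash
python3 -m inch '[[-1,0,0,0.25,0],[-1,0,0.02,0.5,0],[-1,0,0.03,0.75,0],[-1,0,0.03,1,0],[-1,0,0.03,1,0]]' | grep ft
python3 -m inch '[[-1,0.08,0,0.1,0],[-1,0.16,0,0.1,0],[-1,0.24,0,0.1,0],[-1,0.32,0,0.1,0],[-1,0.4,0,0.1,0]]' | grep ft
python3 -m inch '[[-1,0.04,0,0,0],[-1,0.08,0,0,0],[-1,0.12,0,0,0],[-1,0.15,0,0,0],[-1,0.17,0,0,0]]' | grep ft
python3 st.py
python3 -m inch '[[-1,0.01,0,0,0],[-1,0.02,0,0,0],[-1,0.025,0,0,0],[-1,0.025,0,0,0],[-1,0.025,0,0,0]]' | grep ft
python3 st.py;python3 blk2.py 0 0 1 110 | sed 's/np.float64//g'
```

```text
ft_force: [-0.4, 0.4, -0.1]
ft_force: [0.3, -0.2, -0.3]
ft_force: [0.9, -3.5, 0.0]
t 33.83 mat xy [  1.  -68.9] z 11.5 yaw y-axis deg 7.4 F [ 0.9 -3.5  0. ] w 0.088 grip 1.8
ft_force: [0.2, -4.2, 1.5]
t 34.45 mat xy [  1.1 -66.5] z 11.5 yaw y-axis deg 7.43 F [ 0.2 -4.2  1.5] w 0.088 grip 1.9
top
 (1007, (27.7), (10.3), (123.0), (141.0))
scene
 (87, (-45.5), (-20.2), (37.0), (38.0))
 (118, (-44.6), (24.1), (40.0), (38.0))
 (96, (7.0), (57.0), (7.0), (149.0))
 (88, (0.5), (-19.8), (38.0), (34.0))
 (109, (1.4), (23.6), (38.0), (40.0))
 (90, (48.8), (-20.7), (40.0), (38.0))
 (127, (47.8), (23.2), (40.0), (39.0))
```

```bash
for i in 1 2 3; do python3 -m inch '[[-1,0.004,0,0,0],[-1,0.008,0,0,0],[-1,0.01,0,0,0],[-1,0.01,0,0,0],[-1,0.01,0,0,0]]' | grep -E 'pos|ft'; done; python3 st.py
```

```text
position: [0.5194, -0.0016, 0.0115]
ft_force: [0.8, -4.9, 1.2]
position: [0.5194, -0.0016, 0.0115]
ft_force: [1.8, -7.0, 1.3]
position: [0.5195, -0.0016, 0.0116]
ft_force: [1.7, -9.1, 1.1]
t 36.42 mat xy [  1.2 -65.8] z 11.6 yaw y-axis deg 7.42 F [ 1.7 -9.1  1.1] w 0.087 grip 4.5
```

```bash
python3 -m inch '[[-1,0.005,0,0,0],[-1,0.01,0,0,0],[-1,0.015,0,0,0],[-1,0.015,0,0,0],[-1,0.015,0,0,0]]' | grep -E 'pos|ft'
python3 -m inch '[[-1,-0.1,0,0,0],[-1,-0.2,0,0,0],[-1,-0.3,0,0,0],[-1,-0.3,0,0,0],[-1,-0.3,0,-0.3,0]]' | grep ft
for i in 1 2 3; do python3 -m inch '[[1,0,0,-0.2,0],[1,0,0,-0.4,0],[1,0,0,-0.6,0],[1,0,0,-0.8,0],[1,0,0,-0.9,0]]' | grep ft;done
python3 st.py;python3 blk2.py 0 0 1 110 | sed 's/np.float64//g'
cat > lamp.py <<'E'
from m import *
from st import tm
import sys
H=np.array([0,250.])
for n in('top','scene'):
    c=capture(n);f=c['frame'];cv2.imwrite(f'pics/{n}_l{sys.argv[1]}.png',f[:,:,::-1]);np.savez(n+'_l.npz',**c)
    m=(f.min(2)>150).astype(np.uint8);p=np.argwhere(m)
    w=np.array([tm(ray(c,u,v,.188))*1000 for v,u in p])-H;r=np.hypot(*w.T);q=np.arctan2(w[:,0],-w[:,1])
    for lo,hi in((80,180),(190,310)):
        k=(r>lo)&(r<hi)&(q>-.45)&(q<1.35)
        h,e=np.histogram(q[k],90,(-.45,1.35));pk=e[h.argmax()]
        k&=abs(q-pk)<.2
        b=[np.mean([q[k&(r>=x)&(r<x+10)].min(),q[k&(r>=x)&(r<x+10)].max()]) for x in range(lo,hi,10) if (k&(r>=x)&(r<x+10)).sum()>2]
        print(n,lo,k.sum(),'q',np.round(b,3),'med',round(np.median(b),3) if b else None)
E
python3 lamp.py 1
```

```text
position: [0.5195, -0.0015, 0.0116]
ft_force: [2.0, -11.8, -0.4]
ft_force: [0.2, 0.3, 0.5]
ft_force: [0.2, -0.3, -0.3]
ft_force: [0.3, 0.1, 0.0]
ft_force: [-0.5, -0.0, 0.2]
t 39.55 mat xy [  1.3 -86.9] z 252.7 yaw y-axis deg 7.43 F [-0.5 -0.   0.2] w 0.001 grip 0.0
top
 (1732, (8.3), (7.1), (123.0), (165.0))
scene
 (109, (-44.8), (-23.3), (38.0), (41.0))
 (114, (-44.5), (24.7), (38.0), (41.0))
 (87, (8.5), (57.4), (7.0), (149.0))
 (113, (1.6), (-23.6), (38.0), (41.0))
 (109, (1.5), (24.7), (38.0), (41.0))
 (116, (47.1), (-24.4), (38.0), (41.0))
 (120, (47.9), (24.6), (38.0), (40.0))
top 80 302 q [1.077 1.089 1.093 1.089 1.089 1.089 1.092 1.09  1.092 1.094] med 1.09
top 190 732 q [1.096 1.097 1.095 1.096 1.097 1.096 1.096 1.097 1.098 1.095 1.096 1.098] med 1.096
scene 80 425 q [1.05  1.051 1.094 1.051 1.049 1.059 1.11  1.134 1.109 1.104] med 1.076
scene 190 807 q [1.106 1.104 1.107 1.105 1.105 1.107 1.106 1.104 1.106 1.105 1.106 1.106] med 1.106
```

The block is flush and centred, with x ≈ 0 and y ≈ 0.6. Next I'll take the fingers over the lamp arm to its far side.

```bash
for i in 1 2 3 4; do python3 -m inch '[[1,0.19,0.09,0,0],[1,0.39,0.18,0,0],[1,0.59,0.27,0,0],[1,0.79,0.36,0,0],[1,0.978,0.45,0,0]]' | grep ft; done
python3 st.py
python3 -m inch '[[1,0,0,0.2,0],[1,0,0,0.4,0],[1,0,0,0.6,0],[1,0,0,0.8,0],[1,0,0,1,0]]' | grep ft
python3 -m inch '[[1,0,0,0.1,0],[1,0,0,0.19,0],[1,0,0,0.19,0],[1,0,0,0.19,0],[1,0,0,0.19,0]]' | grep ft
python3 st.py
```

```text
ft_force: [0.4, 0.4, 1.4]
ft_force: [-0.1, 0.0, -1.0]
ft_force: [-0.4, 0.1, 0.6]
ft_force: [-0.2, 0.1, 1.0]
t 42.25 mat xy [146.8 226.6] z 251.4 yaw y-axis deg 7.44 F [-0.2  0.1  1. ] w 0.0 grip 0.0
ft_force: [0.4, -0.9, -0.3]
ft_force: [-0.4, 0.2, -0.1]
t 43.5 mat xy [146.7 225.5] z 156.8 yaw y-axis deg 7.43 F [-0.4  0.2 -0.1] w 0.0 grip 0.0
```

```bash
for i in 1 2 3; do python3 -m inch '[[1,-0.095,-0.093,0,0],[1,-0.19,-0.186,0,0],[1,-0.285,-0.28,0,0],[1,-0.38,-0.37,0,0],[1,-0.475,-0.4625,0,0]]' | grep ft; done
python3 st.py; python3 lamp.py 2
```

```text
ft_force: [1.8, 0.0, -0.2]
ft_force: [0.6, 0.9, -0.0]
ft_force: [0.7, -0.2, 0.2]
t 45.38 mat xy [ 34.4 111.4] z 156.3 yaw y-axis deg 7.43 F [ 0.7 -0.2  0.2] w 0.0 grip 0.5
top 80 279 q [0.99  0.994 1.    1.024 1.046 1.07  1.045] med 1.024
top 190 786 q [0.075 0.07  0.035 0.013 0.075 0.074 0.076 0.076 0.075 0.077 0.075 0.105] med 0.075
scene 80 213 q [1.312 1.303 1.221 1.217 1.224 1.221 1.221 1.203] med 1.221
scene 190 318 q [0.264 0.227 0.165 0.142 0.127 0.12  0.108 0.102 0.111 0.108 0.092] med 0.12
```

```bash
python3 -m inch '[[1,0,0.08,0,0],[1,0,0.12,-0.2,0],[1,0,0.12,-0.4,0],[1,0,0.12,-0.6,0],[1,0,0.12,-0.8,0]]' | grep ft
python3 -m inch '[[-1,0,-0.15,0,0],[-1,0,-0.3,0,0],[-1,0,-0.45,0,0],[-1,0,-0.55,0,0],[-1,0,-0.55,0,0]]' | grep ft
python3 -m inch '[[-1,0,0,0,0],[-1,0,0,0.2,0],[-1,0,0,0.4,0],[-1,0,0,0.6,0],[-1,0,0,0.74,0]]' 5 | grep ft
python3 st.py
```

```text
ft_force: [-0.9, -0.3, 0.7]
ft_force: [0.1, 0.8, 0.5]
ft_force: [-0.2, -0.6, -0.1]
t 47.35 mat xy [-1.000e-01  1.118e+02] z 159.4 yaw y-axis deg 7.42 F [-0.2 -0.6 -0.1] w 0.088 grip 0.0
```

Now I'll close on the bar, centred at x = 0, then reopen, lift, retreat and look.

```bash
python3 -m inch '[[0.2,0,0,0,0],[0.4,0,0,0,0],[0.6,0,0,0,0],[1,0,0,0,0],[1,0,0,0,0]]' 5 | grep -E 'ft|grip'
python3 -m inch '[[1,0,0,0,0],[1,0,0,0,0],[1,0,0,0,0],[1,0,0,0,0],[1,0,0,0,0]]' | grep -E 'ft|grip'
python3 st.py
python3 -m inch '[[0,0,0,0,0],[-1,0,0,0,0],[-1,0,0,0,0],[-1,0,0,0,0],[-1,0,0,0,0]]' | grep -E 'ft|grip'
for i in 1 2; do python3 -m inch '[[-1,0,0,-0.15,0],[-1,0,0,-0.3,0],[-1,0,0,-0.45,0],[-1,0,0,-0.6,0],[-1,0,0,-0.8,0]]' | grep ft; done
for i in 1 2 3; do python3 -m inch '[[-1,0.2,-0.09,0,0],[-1,0.4,-0.18,0,0],[-1,0.6,-0.27,0,0],[-1,0.8,-0.36,0,0],[-1,1,-0.4,0,0]]' | grep ft; done
python3 st.py; python3 lamp.py 3
python3 -c "
import cv2,numpy as np
a=cv2.imread('pics/scene_l3.png');b=cv2.imread('pics/top_l3.png')
cv2.imwrite('pics/bb3.png',np.vstack([cv2.resize(a[180:300,240:460],(550,300)),cv2.resize(b[150:270,80:300],(550,300))]))"
```

```text
ft_force: [0.8, -0.9, 0.1]
gripper_width: 0.0417
grip_force: 0.2
ft_force: [0.8, -1.2, 3.3]
gripper_width: 0.0243
grip_force: 5.0
t 48.6 mat xy [  0.6 112. ] z 161.2 yaw y-axis deg 7.42 F [ 0.8 -1.2  3.3] w 0.024 grip 5.0
ft_force: [-0.5, -0.2, 0.7]
gripper_width: 0.0707
grip_force: 0.0
ft_force: [1.1, 0.1, 0.2]
ft_force: [0.1, 0.3, -0.0]
ft_force: [-0.3, -0.2, -0.0]
ft_force: [-0.6, -0.7, -0.1]
ft_force: [0.1, 0.2, 1.3]
t 52.35 mat xy [-95.  353.7] z 289.1 yaw y-axis deg 7.46 F [0.1 0.2 1.3] w 0.088 grip 0.0
top 80 341 q [ 0.039  0.042 -0.017 -0.012 -0.005 -0.011 -0.006 -0.01  -0.006 -0.009] med -0.008
top 190 1020 q [-0.005 -0.007  0.018  0.013  0.047  0.044  0.043 -0.002  0.037  0.037
  0.034  0.064] med 0.036
scene 80 274 q [0.06  0.053 0.044 0.04  0.036 0.032 0.029 0.033 0.032 0.027] med 0.035
scene 190 637 q [0.022 0.061 0.02  0.018 0.021 0.02  0.019 0.018 0.016 0.015 0.013 0.016] med 0.019
```

View pics/bb3.png

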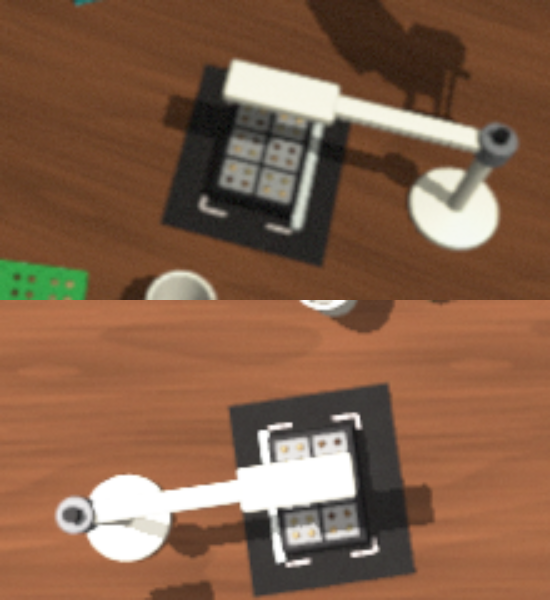

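The pictures show the lamp head across the block's middle and the block between the corner marks, along the rail. One last numeric check of the block and the bystanders before handing in.

```bash
cp top_l.npz top_blk.npz; cp scene_l.npz scene_blk.npz; python3 blk2.py 0 0 0 100 | sed 's/np.float64//g'
python3 - <<'E'
from m import *
from st import tm,M,X,Y
for n in('top','scene'):
    c=dict(np.load(n+'_l.npz'));f=c['frame'];g=np.zeros(f.shape[:2],np.uint8)
    poly=np.array([proj(c,[*(M+x*X+y*Y),0]) for x,y in((-.11,-.075),(.11,-.075),(.11,.03),(-.11,.03))]).astype(np.int32);cv2.fillPoly(g,[poly],1)
    for B in blobs(c,((f.min(2)>100)&(g>0)).astype(np.uint8),4):
        w=np.array([tm(ray(c,u,v,0))*1000 for v,u in np.argwhere(B)])
        if len(w)<60: print(n,'mark?',len(w),np.round(w.min(0)),np.round(w.max(0)))
    f0=dict(np.load(n+'0.npz'))['frame'];b=[(190,120,228,165),(350,160,500,360)] if n=='top' else [(294,284,332,326),(140,70,240,235)]
    for u0,v0,u1,v1 in b: print(n,'bystander change px',int((abs(f0[v0:v1,u0:u1].astype(int)-f[v0:v1,u0:u1]).max(2)>50).sum()))
E
python3 st.py
```

```text
top
 (17, (81.8), (-44.7), (5.0), (29.0))
 (1031, (18.6), (11.6), (112.0), (163.0))
 (327, (-49.9), (1.9), (93.0), (42.0))
scene
 (394, (-51.5), (12.3), (164.0), (125.0))
 (88, (8.3), (-24.1), (27.0), (42.0))
 (120, (2.3), (24.9), (41.0), (39.0))
 (135, (47.7), (-23.3), (39.0), (42.0))
 (140, (47.4), (24.7), (42.0), (40.0))
top mark? 44 [ 69. -63.] [ 92. -26.]
top mark? 39 [-95. -63.] [-74. -27.]
top mark? 7 [-94.  25.] [-87.  32.]
top bystander change px 0
top bystander change px 0
scene mark? 33 [ 75. -63.] [ 94. -27.]
scene bystander change px 0
scene bystander change px 0
t 52.45 mat xy [-95.3 354.9] z 288.9 yaw y-axis deg 7.6 F [-0.6  0.8 -1.1] w 0.088 grip 0.0
```

```bash
python3 -c "
from workcell import ctrl;print(ctrl.hand_in())"
```

```text
the job is handed in; nothing more can be done
None
```

I handed the job in at about 52 s: the block is against the stop rail and, by camera measurement, midway between the corner marks to within about 2 mm. The lamp head is back over the block's centre, and the tray, scale and cup show no movement in the images. `hand_in()` returned no verdict.

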